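# Weigh the microscope's desiccant canister on the dial spring scale

## Task

Find out how spent the drying canister is: pick it up by the square eye of its strap handle, thread the eye over the upturned tip of the spring scale's hook, and let its weight down onto the hook so slowly that the pointer creeps round with no jump or bounce, never hauling it past full scale. Let go only when the scale carries all of it, so that the pointer does not kick when you do, and leave the canister hanging free, upright and still; leave everything else on the bench where it is.

Things in the scene. Friction and masses are not known exactly. Their poses are not given: they have to be found in the camera images.
- canister: Drying canister: perforated bare aluminium cylinder 84 mm across, 90 mm tall; steel strap handle on top, overall height 168 mm. Two straps slope inward from the lid (37 mm off the axis, height 90 mm) to the foot of an upright square eye (16 mm off the axis, height 122 mm). Origin: centre of the underside, z up. Its contents, so its weight, are unknown: 0.2 to 0.95 kg.
- canister_eye (a point): Centre of the underside of the eye's 4 mm top strap, which rests on the hook: on the axis, 164 mm above the canister's underside. The eye is open along the canister's x (26 mm wide inside). Its flat steel sides, 16 mm wide along x, from height 122 to 168 mm, are the grip: 34 mm over the outside along the canister's y. Fingers outside them leave the eye free for the hook.
- scale: Grey dial spring scale, fixed. Base plate 15 mm thick, from -200 to +70 mm in its x and +-90 mm in y. Round dial head 140 mm across, 56 mm thick (x), top 195 mm above the bench, white dial and black pointer on both faces. A sprung post rises out of its top; its arm points along the scale's -x, roughly to the robot; nothing stands above the arm. Origin: on the bench under the post, z up.
- hook_saddle (a point): Top of the hook's level saddle, where the eye rests, on an 8 mm round bar: 135 mm from the post along the scale's -x, 292 mm above the bench unloaded; sinks with the arm. Axes as the scale's. Level for 17 mm either way along x; then the upturned tip (35 mm off, towards -x) rises to 20 mm above the saddle, and on the post's side the bar rises 8 mm to the arm.
- scale_arm (a joint): How far the sprung arm has sunk (m): 0 unloaded, grows downward; full scale 0.090, end stop 0.095. Spring 115 N/m (8.7 mm per N), lightly damped; at rest it reads the hung weight / 115 N/m. The pointer starts upright and turns clockwise, 58 rad per metre. The movement is delicate: sinking or rising faster than 0.05 m/s is a jump or kick.
- plain_tin: Bystander: closed aluminium tin without handle, 86 mm in diameter, 97 mm tall with its small black knob. Origin at the centre of its underside.
- specimen_jar: Bystander: jar with black cap, 66 mm in diameter, 88 mm tall. Origin at the centre of its underside.
- slide_box: Bystander: flat slide box, 87 x 112 x 36 mm. Origin at the centre of its underside.
- culture_dish: Bystander: clear covered dish 92 mm in diameter, 17 mm tall. Origin at the centre of its underside.
- beaker: Bystander: small beaker 68 mm in diameter, 85 mm tall. Origin at the centre of its underside.
- screwdriver: Bystander: screwdriver 170 mm long, lying down. Origin near the middle of its underside.
There are look-alikes about, which are no part of the job. Leave any green look-alike of the canister alone.

How it is judged (in metres and radians):
On the way, in this order (a step that is already met when the one before it is completed fails the run):
1. the canister is lifted clear of the bench in the gripper (height (world z) of canister above 0.05 m and contact force between canister and the fingers above 1 N), for 0.2 s.
2. the eye rests on the hook and the scale takes weight while the gripper still holds the canister (distance between canister_eye and hook_saddle below 0.016 m and contact force between canister and scale above 0.5 N and value of joint scale_arm above 0.008 m and contact force between canister and the fingers above 1 N), for 0.2 s.
At the end, for the whole second after the job is handed in: The canister hangs free by its eye on the hook's saddle (eye within 16 mm of the saddle point), upright within 0.12 rad, underside over 25 mm above the bench, carried by the scale alone: arm sunk more than 14 mm and still (arm under 12 mm/s, canister under 30 mm/s) (distance between canister_eye and hook_saddle below 0.016 m and height (world z) of canister above 0.025 m and angle between canister's own z axis and vertical below 0.12 rad and value of joint scale_arm above 0.014 m and velocity of joint scale_arm between -0.012 and 0.012 m/s and linear speed of canister below 0.03 m/s and contact force between canister and scale above 1 N); the robot touches nothing.
It fails at once if the scale's arm sinks or rises faster than 0.05 m/s: the weight was dropped onto the hook, snatched, or let go while the gripper still bore or pulled on it (velocity of joint scale_arm above 0.05 m/s or velocity of joint scale_arm below -0.05 m/s).
It fails at once if the arm is pulled beyond full scale (0.090 m) (value of joint scale_arm above 0.09 m).
It fails at once if the canister is tipped over (0.6 rad) (angle between canister's own z axis and vertical above 0.6 rad).
It fails at once if a bystander is moved more than 30 mm (distance of any of plain_tin, specimen_jar, slide_box, culture_dish, beaker, screwdriver from where it was at the start of the episode above 0.03 m).
It also fails if it takes over 58 s, if anything falls off the work surface, if the arm or the gripper's body presses on something with over 40 N, if the wrist force passes 120 N, or if a joint passes its speed limit or range.

## Robot

A 6-joint arm with a two-finger parallel gripper is mounted at the origin on the work surface. World frame = base frame: x ahead of the robot, y to its left, z up, the work surface at z = 0. Lengths are in m, angles in degrees, forces in N, time in s.
With the tool pointing down it reaches from about 0.325 to 0.775 m from the base axis. Payload 5.5 kg.
Tool frame: the origin (TCP) lies at the centre of the arm's flange, where the gripper is bolted on; the fingertips stand 182 mm ahead of it and the grasp point (between the pads) lies 163 mm ahead of it; z points along the fingers, y is the direction in which the jaws open and shut (so a half turn about z gives the same grasp; the last joint's range is limited). The gripper opens to 88 mm and grips with 3 to 60 N. Pads are 20 mm wide; open, the fingers measure 115 mm over their backs; the gripper's body (75 mm by 178 mm) begins 61 mm behind the grasp point.
Start: joints at [63.673, 5.22, 70.514, -0, 104.267, -3.249], TCP at [0.235, 0.552, 0.405] pointing down, gripper open.
Joint ranges: [-164.24, 164.24], [-49.07, 125.15], [9.68, 141.18], [-86.29, 266.29], [3.28, 154.24], [-151.56, 151.56]. Speed limits (degrees/s): [147.25, 147.25, 172.46, 180, 180, 180].

## Interface

Orientations are given as [roll, pitch, yaw] about the fixed x, y, z axes, in that order (R = Rz(yaw) Ry(pitch) Rx(roll)).
In Python, from station import r gives the robot as it stands. The module is installed in compiled form; this text tells all that it offers. Calls block until the motion is done:
- r.reach(position, orientation): joint-space move of the TCP to a pose.
- r.servo_line(position, rotation=None, speed=0.15): straight line of the TCP; rotation=None keeps the orientation; speed is the mean speed in m/s.
- r.move_joints(angles): joint-space move.
- r.let_go() and r.grab(squeeze=None): open the fingers fully, or close them until they stop; squeeze is the grip in N (None keeps the last).
- r.wait(seconds).
- r.inverse_kinematics(position, orientation): joint angles nearest the present ones, or None.
- r.sense(): the state.
- r.snapshot(name): name is "scene" or "side" or "wrist"; returns a dict with "frame" (420x560x3 uint8, red, green, blue), "fx", "fy", "cx", "cy" (pixels), "R" (3x3) and "t" (3): a world point X has camera coordinates R X + t. Camera axes: x right, y down, z forward; pixel columns grow to the right and rows downward; lengths in m; the calibration is good to about 2 mm. A picture is of the moment at which its call begins. There is no depth.
A pose or a line that the arm cannot do raises r.IKError and nothing moves.
- r.hand_in(): hands the job in, once; it reports no verdict.
The state is a dict: "clock": time; "joints": joint angles; "joint_vel": joint speeds; "joint_torque": joint torques, N m; "tcp_pos": TCP position; "orientation": TCP orientation; "contact_force": force on the tool from outside, world axes, zero at the start; "torque": the same for the moment, N m; "opening": finger opening in m.
Only numpy, scipy, OpenCV 4.12 (cv2) and the standard library are available. Lean on these libraries where they do the work, as an engineer would, in place of code of your own. Each camera call takes 0.05 s, during which the arm holds its last target.

## Working session

There is one attempt and no reset: what is moved stays moved. The work goes in short steps, each a Python script; the robot and the scene stay as the last script left them, time stands still between calls to the robot, and variables do not carry over. Pictures are saved under pics/ and viewed, and the job is handed in when it is done.

```bash
mkdir -p pics
python3 - <<'E'
from station import r
import cv2,pickle
s=r.sense();print(s['clock'],s['tcp_pos'],s['orientation'],s['opening'],s['contact_force'])
d={}
for n in('scene','side','wrist'):
    d[n]=r.snapshot(n);cv2.imwrite(f'pics/{n}0.png',d[n]['frame'][:,:,::-1]);print(n,d[n]['fx'],d[n]['cx'],d[n]['cy'],d[n]['R'],d[n]['t'])
pickle.dump(d,open('d0.pkl','wb'))
E
```

```text
0.0 [0.23523104 0.55202822 0.40351659] [-1.79889213e+02 -5.21605946e-03  1.56921311e+02] 0.08793015369397368 [ 0.28555017 -0.66677992 -0.23220492]
scene 491.68610303298095 280.2380302417311 206.26298355847584 [[-0.30026613  0.95383921  0.00556919]
 [ 0.80461293  0.25641718 -0.53558217]
 [-0.51228731 -0.15633615 -0.84446475]] [ 0.24099835 -0.320777    1.70922606]
side 471.4365008765516 275.4695019197988 213.83026831466597 [[ 0.9943349  -0.1039836   0.02203454]
 [-0.03737734 -0.53611951 -0.84331418]
 [ 0.09950399  0.83771313 -0.53696896]] [-0.55281209  0.14372963  1.43112198]
wrist 292.4652510567874 281.235632451263 211.8215024229818 [[ 0.39172872  0.92007851 -0.00203663]
 [ 0.88276135 -0.37521486  0.28274761]
 [ 0.25938582 -0.11255822 -0.95919218]] [-0.59916927 -0.03445064  0.39212333]
```

View pics/scene0.png

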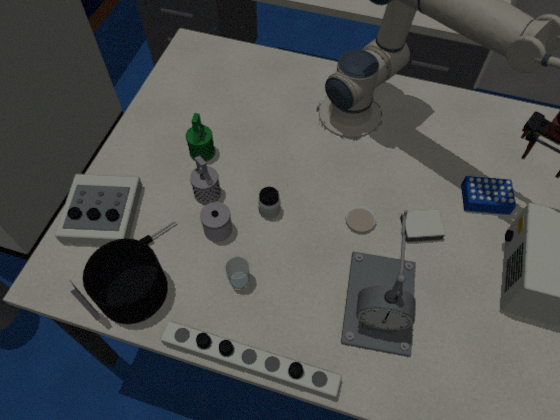

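View pics/side0.png

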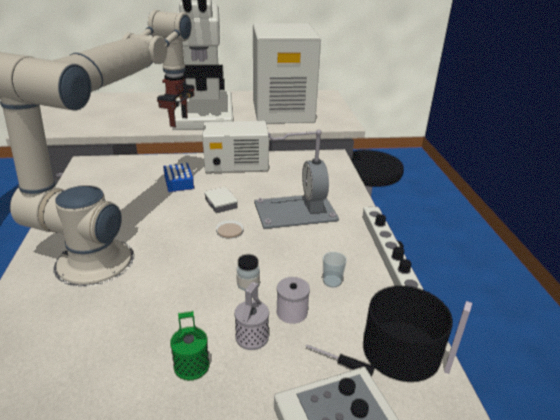

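View pics/wrist0.png

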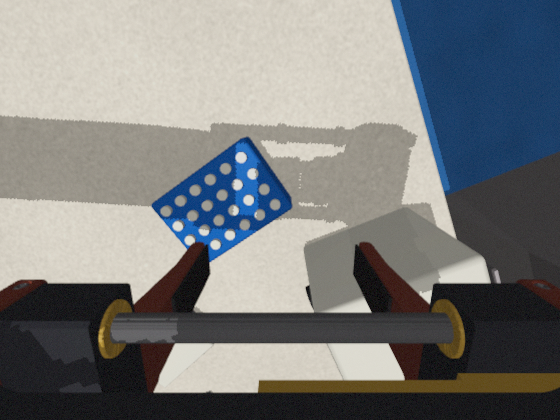

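Scene view: the green look-alike is at (200,140), a perforated grey cylinder with a strap handle at (205,183), and a plain tin with a black knob at (215,220). The one at (205,183), side view (252,325), fits: bare aluminium, perforated, with a handle. The scale is at scene (385,300), its arm running towards (403,213). I'll enlarge both.

Run:
```python
import pickle,cv2,numpy as np
d=pickle.load(open('d0.pkl','rb'))
def crop(n,x0,x1,y0,y1,k):
    a=d[n]['frame'][y0:y1,x0:x1,::-1]; a=cv2.convertScaleAbs(a,alpha=1.4); return cv2.resize(a,None,fx=k,fy=k,interpolation=cv2.INTER_CUBIC)
cv2.imwrite('pics/c1.png',np.hstack([crop('scene',175,245,145,245,6)[:600],crop('side',222,282,270,355,6)[:510].__class__(0) if 0 else cv2.resize(crop('side',222,282,270,355,6),(360,600))]))
cv2.imwrite('pics/c2.png',np.hstack([crop('scene',340,440,200,355,3.8),cv2.resize(crop('side',245,345,120,235,4),(400,589))]))
```

```text
(no output)
```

View pics/c1.png

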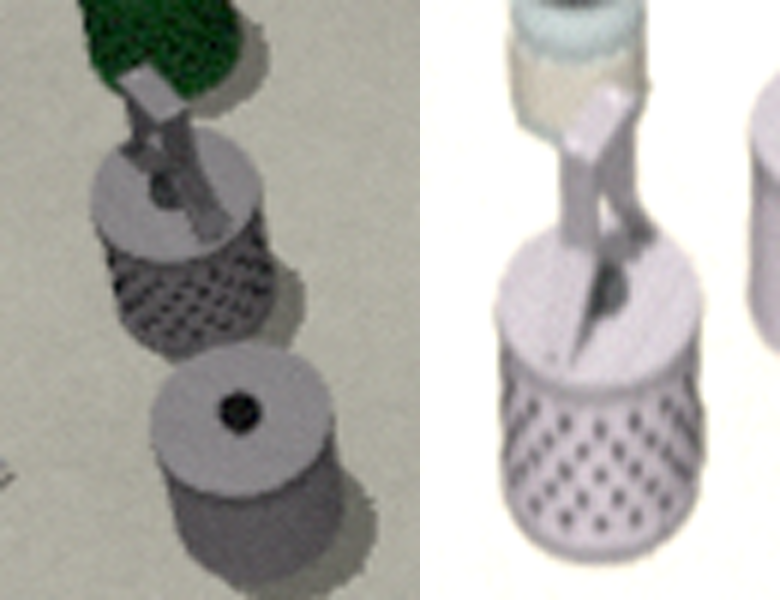

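View pics/c2.png

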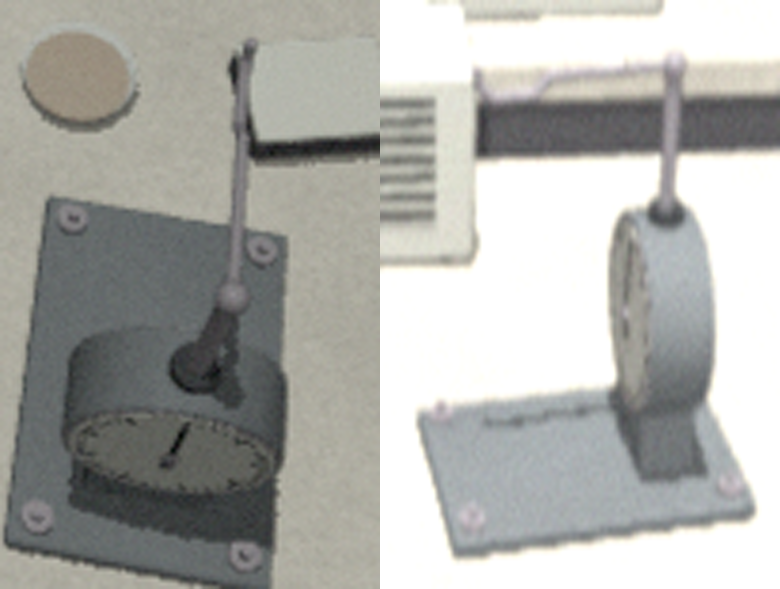

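```bash
cat > h.py <<'E'
import numpy as np,pickle
def ray(c,u,v):
    d=np.array([(u-c['cx'])/c['fx'],(v-c['cy'])/c['fy'],1.]);R=np.array(c['R']);return -R.T@np.array(c['t']),R.T@d
def onz(c,uv,z):
    o,d=ray(c,*uv);return o+d*(z-o[2])/d[2]
def tri(c1,p1,c2,p2):
    o1,d1=ray(c1,*p1);o2,d2=ray(c2,*p2)
    A=np.stack([d1,-d2],1);s=np.linalg.lstsq(A,o2-o1,rcond=None)[0]
    a=o1+d1*s[0];b=o2+d2*s[1];return (a+b)/2,np.linalg.norm(a-b)
def proj(c,X):
    p=np.array(c['R'])@X+np.array(c['t']);return p[0]/p[2]*c['fx']+c['cx'],p[1]/p[2]*c['fy']+c['cy']
E
python3 - <<'E'
from h import *
np.set_printoptions(precision=4,suppress=True)
d=pickle.load(open('d0.pkl','rb'));S,D=d['scene'],d['side']
s1=lambda x,y:(175+x/6,145+y/6); e1=lambda x,y:(222+(x-420)/6,270+y/7.06)
print('eye',onz(S,s1(153,95),.168),onz(D,e1(600,122),.168),tri(S,s1(153,95),D,e1(600,122)))
print('lid',onz(S,s1(177,195),.09),onz(D,e1(600,310),.09))
a=onz(S,s1(130,75),.168);b=onz(S,s1(176,113),.168);v=b-a;print('ydir S',np.linalg.norm(v),np.degrees(np.arctan2(v[1],v[0])))
a=onz(D,e1(576,155),.168);b=onz(D,e1(619,90),.168);v=b-a;print('ydir D',np.linalg.norm(v),np.degrees(np.arctan2(v[1],v[0])))
s2=lambda x,y:(340+x/3.8,200+y/3.8); e2=lambda x,y:(245+(x-380)/4,120+y/5.12)
P=[onz(S,s2(*p),.015) for p in((50,198),(287,237),(270,590),(5,545))]
Q=[onz(D,e2(*p),.015) for p in((418,410),(690,388),(752,512),(455,553))]
print(np.array(P));print(np.array(Q))
print('knob',tri(S,s2(233,295),D,e2(675,65)));print('tip',tri(S,s2(250,45),D,e2(480,72)))
E
```

```text
eye [ 0.4611 -0.344   0.168 ] [ 0.4611 -0.3469  0.168 ] (array([ 0.4607, -0.3447,  0.1665]), np.float64(0.0011554988423882462))
lid [ 0.4621 -0.3419  0.09  ] [ 0.4603 -0.3539  0.09  ]
ydir S 0.03244715593862948 63.94089762816674
ydir D 0.03581699833357087 58.78925810613879
[[0.5293 0.1323 0.015 ]
 [0.5076 0.3076 0.015 ]
 [0.7711 0.3383 0.015 ]
 [0.7952 0.1622 0.015 ]]
[[0.51   0.3029 0.015 ]
 [0.7659 0.3171 0.015 ]
 [0.7883 0.1498 0.015 ]
 [0.5287 0.1193 0.015 ]]
knob (array([0.7148, 0.2404, 0.302 ]), np.float64(0.00451521282921564))
tip (array([0.5527, 0.2207, 0.3094]), np.float64(0.004827358994315376))
```

Run:
```python
from station import r
from h import *
np.set_printoptions(precision=3,suppress=True)
for p,y in [((.235,.552,.56),157),((.30,.5,.57),157),((.461,-.345,.311),151.5),((.461,-.345,.311),-28.5),((.461,-.345,.47),151.5),((.461,-.345,.47),-28.5),((.461,-.345,.55),-28.5),((.48,.215,.47),6.5),((.48,.215,.47),186.5),((.583,.227,.47),6.5),((.583,.227,.34),6.5),((.45,.1,.47),6.5)]:
    q=r.inverse_kinematics(p,[180,0,y]);print(p,y,None if q is None else np.array(q))
```

```text
(0.235, 0.552, 0.56) 157 [ 63.691  10.859  48.181  -0.    120.96   -3.309]
(0.3, 0.5, 0.57) 157 [ 55.693   8.695  49.519  -0.    121.786 -11.307]
(0.461, -0.345, 0.311) 151.5 [ -40.195    1.581   83.77     0.      94.649 -101.695]
(0.461, -0.345, 0.311) -28.5 [-40.195   1.581  83.77   -0.     94.649  78.305]
(0.461, -0.345, 0.47) 151.5 [ -40.195    2.821   66.353    0.     110.826 -101.695]
(0.461, -0.345, 0.47) -28.5 [-40.195   2.821  66.353  -0.    110.826  78.305]
(0.461, -0.345, 0.55) -28.5 [-40.195   6.265  54.333  -0.    119.402  78.305]
(0.48, 0.215, 0.47) 6.5 [ 20.422  -4.84   73.924  -0.    110.916 103.922]
(0.48, 0.215, 0.47) 186.5 [ 20.422  -4.84   73.924   0.    110.916 -76.078]
(0.583, 0.227, 0.47) 6.5 [ 18.159  10.744  57.803  -0.    111.453 101.659]
(0.583, 0.227, 0.34) 6.5 [ 18.159   8.978  72.987  -0.     98.034 101.659]
(0.45, 0.1, 0.47) 6.5 [  8.299 -14.667  82.635  -0.    112.032  91.799]
```

Run:
```python
from station import r
from h import *
import cv2
np.set_printoptions(precision=4,suppress=True)
r.servo_line([.235,.552,.57],speed=.15);print(r.sense()['clock'])
r.reach([.53,.22,.58],[180,0,151.5]);r.wait(.3)
w=r.snapshot('wrist');print(-np.array(w['R']).T@np.array(w['t']),r.sense()['clock'])
cv2.imwrite('pics/w1.png',w['frame'][:,:,::-1])
r.reach([.461,-.345,.47],[180,0,151.5]);r.wait(.3)
w2=r.snapshot('wrist');print(-np.array(w2['R']).T@np.array(w2['t']))
cv2.imwrite('pics/w2.png',w2['frame'][:,:,::-1])
pickle.dump((w,w2),open('d1.pkl','wb'))
s=r.sense();print(s['clock'],s['tcp_pos'],s['orientation'],s['contact_force'])
```

```text
1.4
[0.4611 0.2576 0.561 ] 3.3833
[ 0.3927 -0.3076  0.4511]
5.8167 [ 0.4612 -0.3447  0.4701] [179.9995   0.0062 151.5341] [-0.8838 -0.5648 -0.8383]
```

View pics/w1.png

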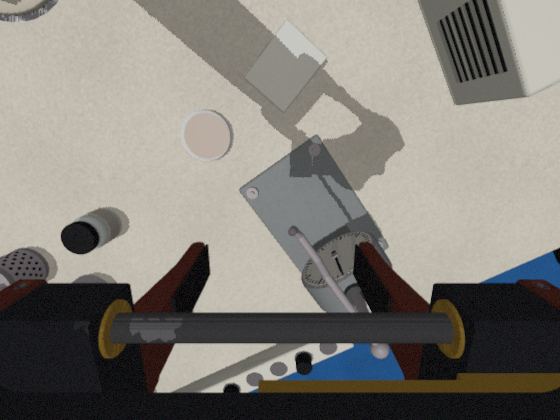

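View pics/w2.png

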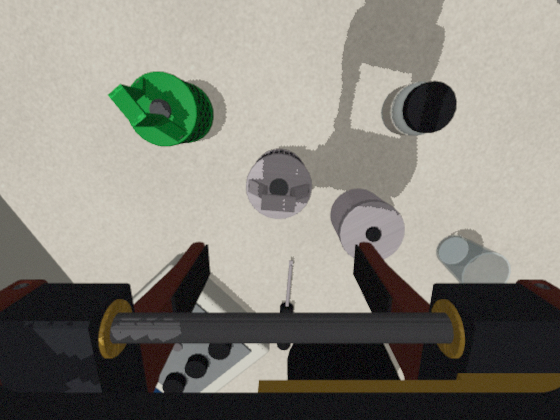

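Run:
```python
from h import *
import cv2
w,w2=pickle.load(open('d1.pkl','rb'))
a=cv2.resize(w['frame'][215:365,280:400,::-1],None,fx=3.3,fy=3.3,interpolation=cv2.INTER_CUBIC)
b=cv2.resize(w2['frame'][145:225,240:320,::-1],None,fx=5,fy=5,interpolation=cv2.INTER_CUBIC)
c=np.zeros((500,800,3),np.uint8);c[:a.shape[0],:a.shape[1]]=a;c[:400,400:800]=b
cv2.imwrite('pics/c3.png',c)
```

```text
(no output)
```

View pics/c3.png

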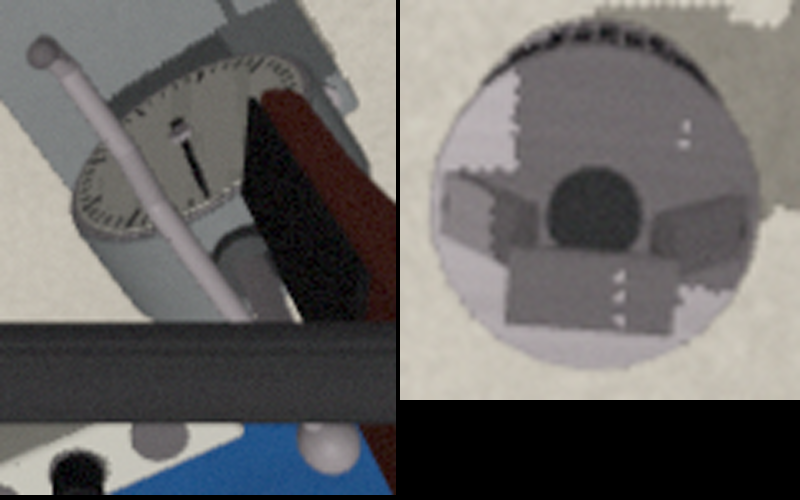

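Run:
```python
from h import *
np.set_printoptions(precision=4,suppress=True)
w,w2=pickle.load(open('d1.pkl','rb'))
c=lambda x,y:(240+(x-400)/5,145+y/5)
print('eye',onz(w2,c(591,292),.168))
for p,q in (((508,248),(680,260)),((505,325),(672,335)),((508,248),(505,325))):
    v=onz(w2,c(*q),.168)-onz(w2,c(*p),.168);print(np.linalg.norm(v),np.degrees(np.arctan2(v[1],v[0])))
print('lid',onz(w2,c(595,208),.09))
h=lambda x,y:(280+x/3.3,215+y/3.3)
T=onz(w,h(45,53),.308);K=onz(w,h(330,445),.31)
print(T,K,np.linalg.norm(K-T),np.degrees(np.arctan2(*(K-T)[1::-1])))
d=pickle.load(open('d0.pkl','rb'))
for n,p in(('scene',(405.8,211.8)),('side',(270,134))): print(tri(d[n],p,w,h(45,53)))
for n,p in(('scene',(401.3,277.6)),('side',(318.75,132.7))): print(tri(d[n],p,w,h(330,445)))
```

```text
eye [ 0.4569 -0.3459  0.168 ]
0.034245111166728744 57.46951067856242
0.03373690218689606 57.995265892660875
0.015923952830032267 -31.702424483728024
lid [ 0.4559 -0.3451  0.09  ]
[0.5484 0.2233 0.308 ] [0.7066 0.2414 0.31  ] 0.15924950563041101 6.5342921537465495
(array([0.5485, 0.2225, 0.3072]), np.float64(0.001408127900907528))
(array([0.5521, 0.223 , 0.3059]), np.float64(0.005819748217322459))
(array([0.7131, 0.2411, 0.3033]), np.float64(0.00010393483661598357))
(array([0.7167, 0.2408, 0.3001]), np.float64(0.0007168235095111326))
```

Measured: eye at about (0.459,-0.3455), jaw direction 57.9°, strap measuring 34×16 mm as specified. Scale yaw is 6.4°, saddle about (0.582,0.2265), and tip to post measures 167 mm against 170 nominal. Grasping now.

```bash
cat >> h.py <<'E'
def favg(r,n=10,dt=.03):
    F=[]
    for i in range(n):
        r.wait(dt);F.append(r.sense()['contact_force'])
    F=np.array(F);return F.mean(0),F.std(0)
E
python3 - <<'E'
from station import r
from h import *
import cv2
np.set_printoptions(precision=4,suppress=True)
O=[180,0,147.9]
r.reach([.459,-.3455,.45],O);r.wait(.2)
print('base',favg(r))
r.servo_line([.459,-.3455,.310],speed=.1);print(favg(r,4))
r.grab(40);s=r.sense();print(s['clock'],s['opening'],s['contact_force'])
for n in('scene','side'):
    w=r.snapshot(n);cv2.imwrite(f'pics/g_{n}.png',w['frame'][:,:,::-1])
E
python3 -c "
import cv2,numpy as np
a=cv2.imread('pics/g_scene.png')[100:250,140:270];b=cv2.imread('pics/g_side.png')[230:380,190:320]
cv2.imwrite('pics/g.png',cv2.resize(np.hstack([a,b]),None,fx=3,fy=3,interpolation=2))"
```

```text
base (array([-0.0413,  0.0524, -0.0767]), array([0.5496, 0.4015, 0.4716]))
(array([ 0.0319, -0.2791, -0.3022]), array([0.1608, 0.5369, 0.2835]))
9.1583 0.03401426639086719 [-0.1524 -1.0762 -0.5361]
```

View pics/g.png

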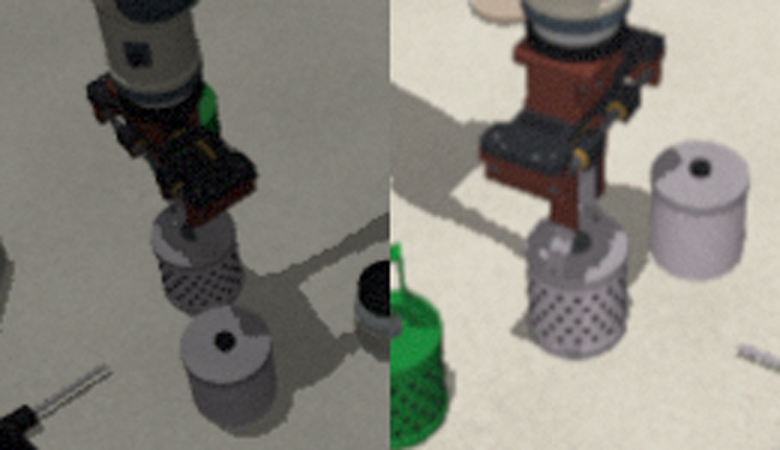

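The fingers hold the eye sides at 34 mm opening (crop at 250,170 and 570,200). Next: lift and weigh.

```bash
python3 - <<'E'
from station import r
from h import *
import cv2
np.set_printoptions(precision=4,suppress=True)
r.servo_line([.459,-.3455,.475],speed=.1);r.wait(.4)
print('nowait',[r.sense()['contact_force'][2] for i in range(4)])
F,S=favg(r,40,.01);print('held',F,S)
w=r.snapshot('wrist');cv2.imwrite('pics/w3.png',w['frame'][:,:,::-1])
pickle.dump(w,open('w3.pkl','wb'))
s=r.sense();print(s['clock'],s['opening'],s['tcp_pos'],s['torque'])
for n in('scene','side'):
    w=r.snapshot(n);cv2.imwrite(f'pics/l_{n}.png',w['frame'][:,:,::-1])
E
python3 -c "
import cv2,numpy as np
a=cv2.imread('pics/l_scene.png')[80:230,120:250];b=cv2.imread('pics/l_side.png')[150:300,190:320];c=cv2.imread('pics/w3.png')[140:290,215:345]
cv2.imwrite('pics/l.png',cv2.resize(np.hstack([a,b,c]),None,fx=2,fy=2,interpolation=2))"
```

```text
nowait [np.float64(-3.402819663620945), np.float64(-3.402819663620945), np.float64(-3.402819663620945), np.float64(-3.402819663620945)]
held [ 0.0439 -0.0197 -3.9177] [0.4824 0.4586 0.5123]
11.8417 0.033715746528254924 [ 0.459  -0.3455  0.475 ] [-0.0274  0.0061 -0.0262]
```

View pics/l.png

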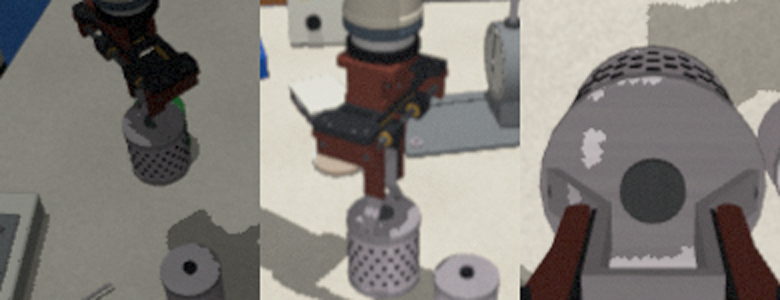

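```bash
python3 - <<'E'
from h import *
np.set_printoptions(precision=4,suppress=True)
w=pickle.load(open('w3.pkl','rb'))
p=lambda x,y:(215+(x-520)/2,140+y/2)
print('knob',onz(w,p(652,190),.255),'strap front edge',onz(w,p(583,274),.333),onz(w,p(724,274),.333))
E
python3 - <<'E'
import cv2
a=cv2.imread('pics/w3.png')[150:330,200:360]
cv2.imwrite('pics/w3c.png',cv2.resize(a,None,fx=3.3,fy=3.3,interpolation=2))
E
```

```text
knob [ 0.458  -0.3453  0.255 ] strap front edge [ 0.442  -0.3542  0.333 ] [ 0.4595 -0.3262  0.333 ]
```

View pics/w3c.png

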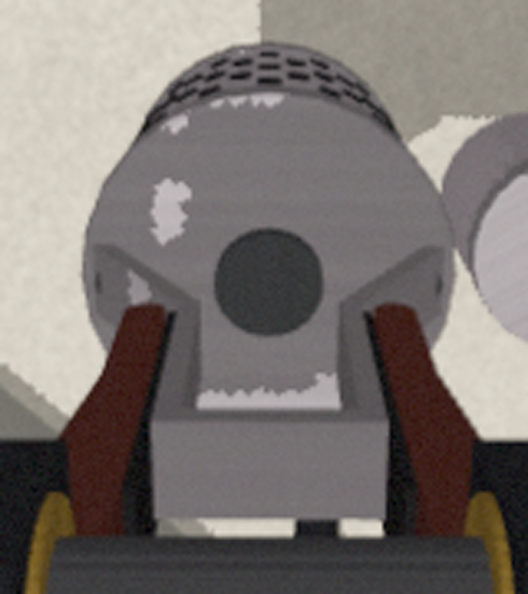

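Run:
```python
from station import r
from h import *
import cv2
np.set_printoptions(precision=4,suppress=True)
O=[180,0,-173.6]
r.reach([.484,.2155,.473],O);r.wait(.4)
s=r.sense();print(s['clock'],s['opening'],s['tcp_pos'],s['orientation'],s['joints'][5])
d={}
for n in('scene','side','wrist'):
    d[n]=r.snapshot(n);cv2.imwrite(f'pics/s_{n}.png',d[n]['frame'][:,:,::-1])
pickle.dump(d,open('d2.pkl','wb'))
a=d['scene']['frame'][110:310,330:470,::-1];b=d['side']['frame'][60:260,210:350,::-1]
cv2.imwrite('pics/s.png',cv2.resize(np.hstack([a,b]),None,fx=2.8,fy=2.8,interpolation=2))
```

```text
14.3667 0.033895720984721545 [0.4841 0.2153 0.473 ] [-179.9992   -0.0004 -173.6266] -76.07955434025774
```

View pics/s.png

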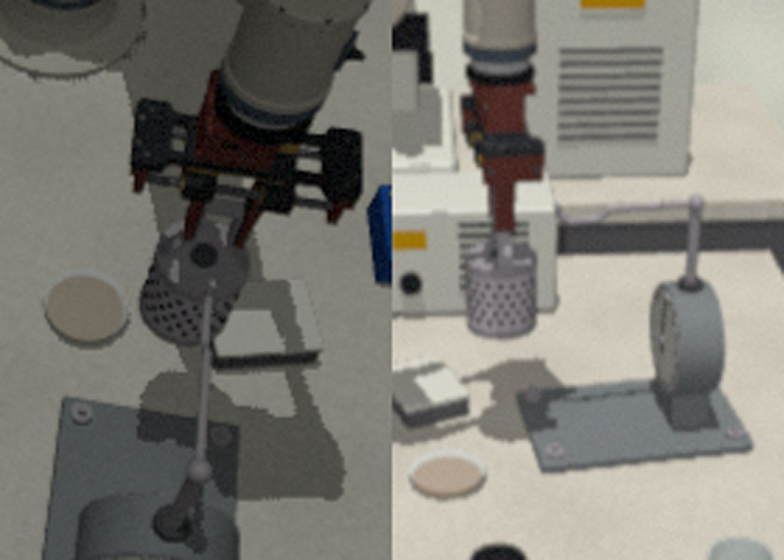

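View pics/s_wrist.png

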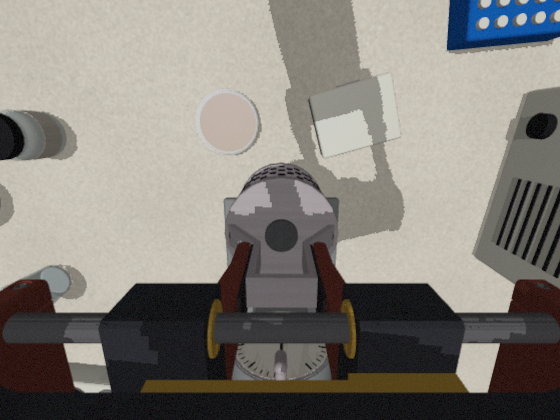

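Run:
```python
from station import r
from h import *
import cv2
np.set_printoptions(precision=4,suppress=True)
u=np.array([np.cos(np.radians(6.4)),np.sin(np.radians(6.4))]);S=np.array([.5835,.2267])
p=S-.045*u;r.servo_line([*p,.473],speed=.08);r.wait(.2)
s=r.sense();print(s['clock'],s['opening'],s['tcp_pos'])
d={}
for n in('scene','side'):
    d[n]=r.snapshot(n)
a=d['scene']['frame'][150:290,345:445,::-1];b=d['side']['frame'][90:230,230:330,::-1]
cv2.imwrite('pics/t.png',cv2.resize(np.hstack([a,b]),None,fx=4,fy=4,interpolation=2))
pickle.dump(d,open('d3.pkl','wb'))
```

```text
15.5583 0.03358462360883294 [0.5384 0.2217 0.4734]
```

View pics/t.png

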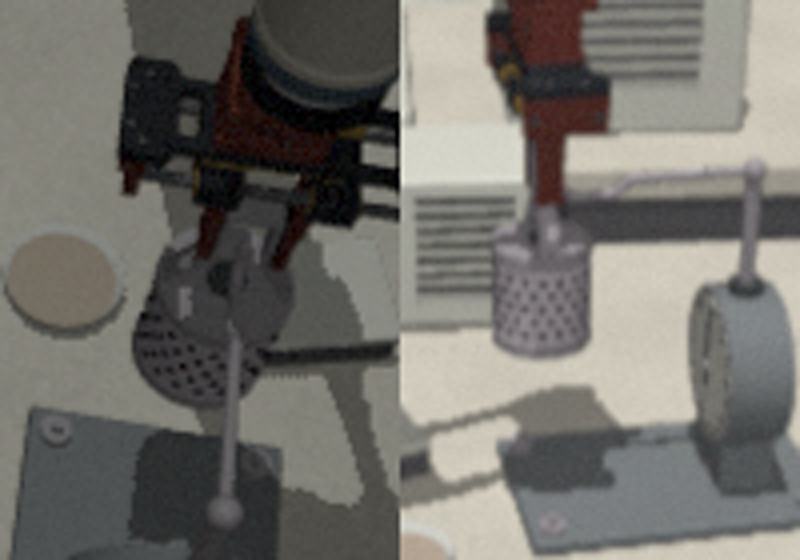

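Run:
```python
from h import *
import cv2
d=pickle.load(open('d3.pkl','rb'))
u=np.array([np.cos(np.radians(6.4)),np.sin(np.radians(6.4))]);n=np.array([-u[1],u[0]])
sad=np.array([.582,.2265]);eye=np.array([.5384,.2217])-.0015*u
out=[]
for nm,(x0,y0) in (('scene',(345,150)),('side',(230,90))):
    im=cv2.resize(d[nm]['frame'][y0:y0+140,x0:x0+100,::-1],None,fx=4,fy=4,interpolation=2)
    pts=[(*(sad-.035*u),.308,(0,0,255)),(*(sad-.017*u),.288,(0,0,255)),(*(sad+.017*u),.288,(0,0,255)),(*(sad+.13*u),.298,(0,0,255))]
    for a in(-.017,.017):
        for z in(.291,.331): pts.append((*(eye+a*n-.0*u),z,(0,255,0)))
    for x,y,z,c in pts:
        q=proj(d[nm],np.array([x,y,z]));cv2.circle(im,(int((q[0]-x0+.5)*4),int((q[1]-y0+.5)*4)),3,c,1)
    out.append(im)
cv2.imwrite('pics/t2.png',np.hstack(out))
```

```text
(no output)
```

View pics/t2.png

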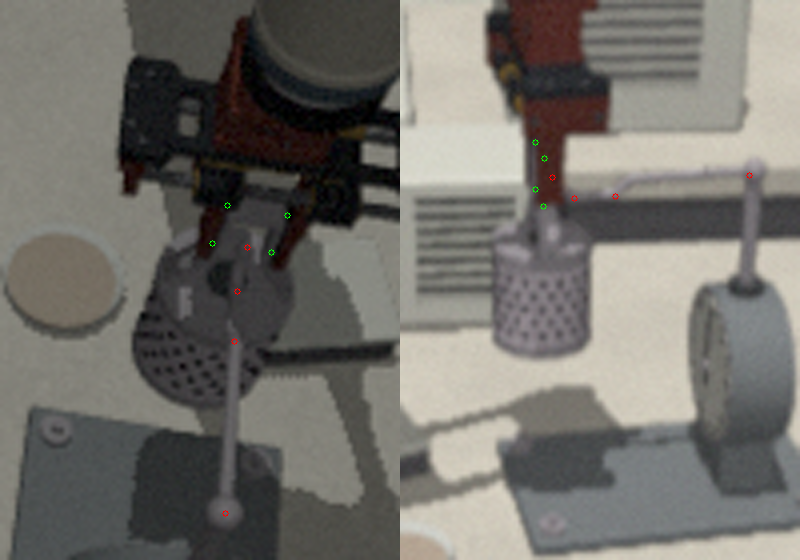

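Red (bar) and green (eye) predictions match the scene view, with the tip centred between the fingers. The side view shows the bar about 1.5 px higher than predicted, so I'll raise the canister 3 mm and thread it on.

Run:
```python
from station import r
from h import *
import cv2
np.set_printoptions(precision=4,suppress=True)
S=np.array([.5835,.2267])
r.servo_line([*S,.476],speed=.05);r.wait(.2)
print(favg(r,8,.02)[0]);s=r.sense();print(s['clock'],s['opening'],s['tcp_pos'])
d={}
for n in('scene','side'):
    d[n]=r.snapshot(n)
pickle.dump(d,open('d4.pkl','wb'))
u=np.array([np.cos(np.radians(6.4)),np.sin(np.radians(6.4))]);n_=np.array([-u[1],u[0]])
sad=np.array([.582,.2265]);eye=S-.0015*u
out=[]
for nm,(x0,y0) in (('scene',(345,170)),('side',(230,90))):
    im=cv2.resize(d[nm]['frame'][y0:y0+140,x0:x0+100,::-1],None,fx=4,fy=4,interpolation=2)
    pts=[(*(sad-.035*u),.308,(0,0,255)),(*(sad-.017*u),.288,(0,0,255)),(*(sad+.017*u),.288,(0,0,255)),(*(sad+.135*u),.298,(0,0,255))]
    for a in(-.017,.017):
        for z in(.294,.334): pts.append((*(eye+a*n_-.0*u),z,(0,255,0)))
    for x,y,z,c in pts:
        q=proj(d[nm],np.array([x,y,z]));cv2.circle(im,(int((q[0]-x0+.5)*4),int((q[1]-y0+.5)*4)),3,c,1)
    out.append(im)
cv2.imwrite('pics/t3.png',np.hstack(out))
```

```text
[ 0.0193  0.2169 -4.4406]
17.0417 0.033796793326881715 [0.5833 0.2267 0.4761]
```

View pics/t3.png

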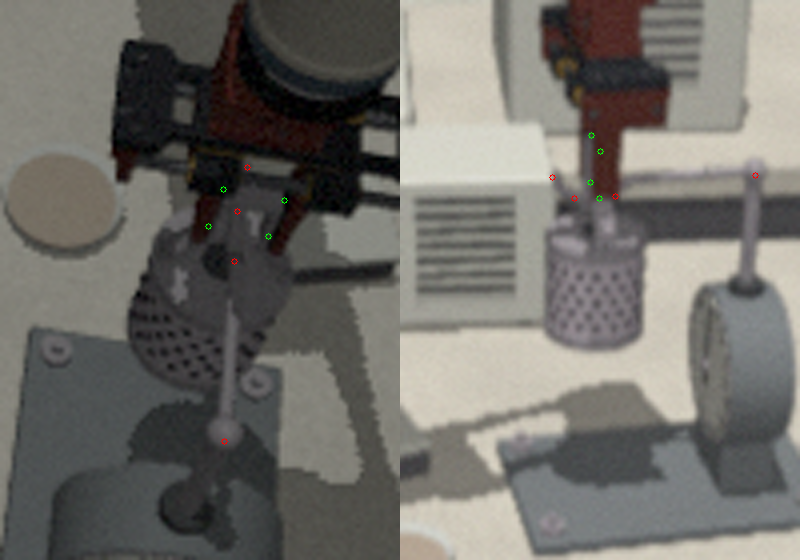

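Run:
```python
from station import r
from h import *
import cv2
np.set_printoptions(precision=3,suppress=True)
S=[.5835,.2267]
r.servo_line([*S,.446],speed=.02)
print(favg(r,12,.02)[0])
for z in(.440,.434,.428,.422):
    r.servo_line([*S,z],speed=.012);print(z,favg(r,12,.02)[0])
s=r.sense();print(s['clock'],s['opening'],s['tcp_pos'])
d={}
for n in('scene','side'):
    d[n]=r.snapshot(n)
pickle.dump(d,open('d5.pkl','wb'))
a=d['scene']['frame'][200:340,345:445,::-1];b=d['side']['frame'][90:230,230:330,::-1]
cv2.imwrite('pics/v.png',cv2.resize(np.hstack([a,b]),None,fx=4,fy=4,interpolation=2))
```

```text
[-0.039  0.    -3.963]
0.44 [-0.062 -0.04  -3.99 ]
0.434 [ 0.273  0.097 -3.193]
0.428 [ 0.011  0.047 -2.596]
0.422 [-0.085 -0.229 -1.997]
22.3917 0.03372243407811872 [0.583 0.227 0.422]
```

View pics/v.png

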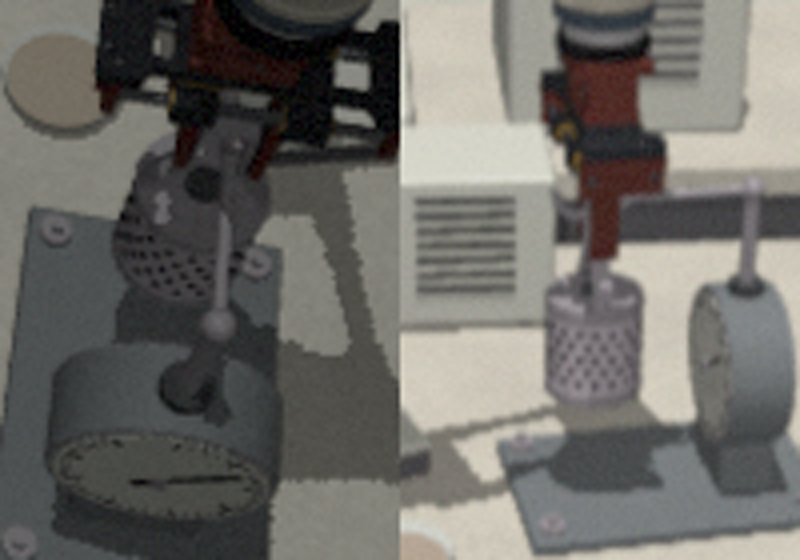

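The eye rests on the hook, the pointer has turned about 1 rad (crop 190,478), and the wrist load falls by roughly 0.115 N/mm. Continuing down.

Run:
```python
from station import r
from h import *
np.set_printoptions(precision=3,suppress=True)
S=[.5835,.2267]
for z in(.416,.411,.408):
    r.servo_line([*S,z],speed=.01);print(z,favg(r,15,.02)[0])
F,sd=favg(r,70,.02);print(F,sd/8.4)
s=r.sense();print(s['clock'],s['opening'],s['tcp_pos'],s['torque'])
```

```text
0.416 [-0.274 -0.009 -1.405]
0.411 [-0.291  0.06  -0.646]
0.408 [-0.157 -0.02  -0.375]
[-0.117 -0.099 -0.352] [0.056 0.06  0.057]
26.2583 0.034032649046676494 [0.583 0.227 0.408] [ 0.011 -0.     0.036]
```

Run:
```python
from station import r
from h import *
import cv2
np.set_printoptions(precision=3,suppress=True)
S=[.5835,.2267]
r.servo_line([*S,.4057],speed=.01);r.wait(.2)
F,sd=favg(r,70,.02);print(F,sd/8.4)
s=r.sense();print(s['clock'],s['opening'],s['tcp_pos'],s['torque'])
d={}
for n in('scene','side'):
    d[n]=r.snapshot(n)
pickle.dump(d,open('d6.pkl','wb'))
a=d['scene']['frame'][200:340,345:445,::-1];b=d['side']['frame'][90:230,230:330,::-1]
cv2.imwrite('pics/x.png',cv2.resize(np.hstack([a,b]),None,fx=4,fy=4,interpolation=2))
```

```text
[ 0.09   0.103 -0.032] [0.061 0.055 0.056]
28.0083 0.03381123817706417 [0.583 0.227 0.406] [ 0.022  0.013 -0.009]
```

View pics/x.png

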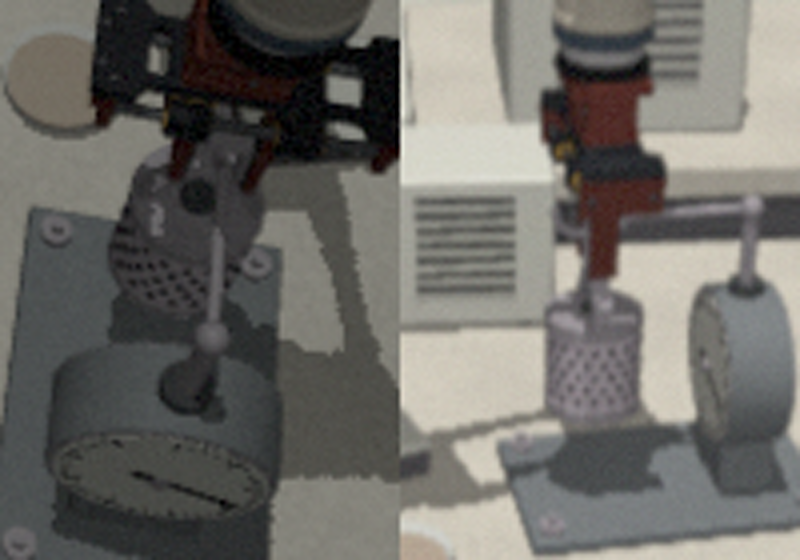

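Run:
```python
from station import r
from h import *
import cv2
np.set_printoptions(precision=3,suppress=True)
S=[.5835,.2267]
r.grab(4);print(favg(r,25,.02)[0])
r.let_go();r.wait(1.0);s=r.sense();print(s['clock'],s['opening'])
r.servo_line([*S,.59],speed=.06);r.wait(1)
d={}
for n in('scene','side'):
    d[n]=r.snapshot(n)
r.wait(.5);e=r.snapshot('scene')
print('moved',np.abs(e['frame'][170:340,345:445].astype(int)-d['scene']['frame'][170:340,345:445]).mean())
s=r.sense();print(s['clock'],s['opening'],s['tcp_pos'],favg(r,10,.02)[0])
a=d['scene']['frame'][200:340,345:445,::-1];b=d['side']['frame'][90:230,230:330,::-1]
cv2.imwrite('pics/y.png',cv2.resize(np.hstack([a,b]),None,fx=4,fy=4,interpolation=2));cv2.imwrite('pics/ys.png',d['scene']['frame'][:,:,::-1])
pickle.dump(d,open('d7.pkl','wb'))
```

```text
[ 0.23  -0.474 -0.145]
30.6917 0.08776403126779744
moved 2.0831568627450983
35.5667 0.08771268583672259 [0.584 0.227 0.59 ] [-0.075 -0.256 -0.016]
```

View pics/y.png

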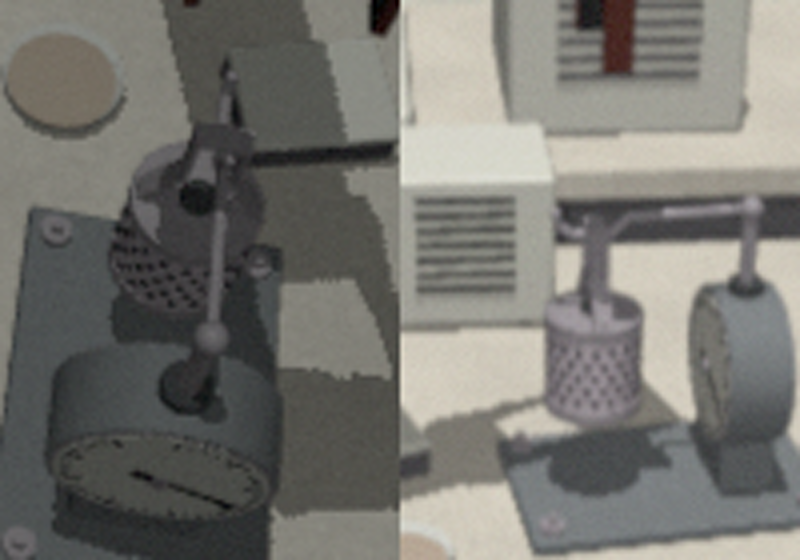

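View pics/ys.png

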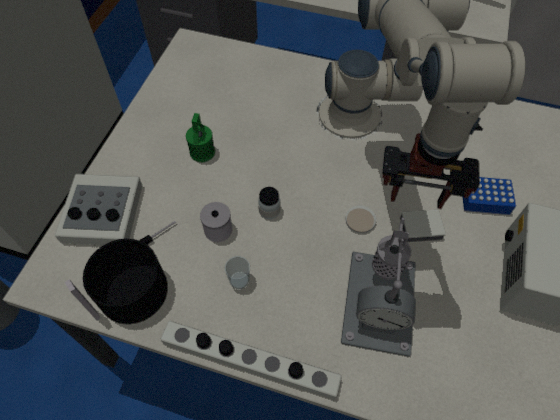

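The canister hangs upright with its eye at side crop (595,220), centred on the saddle between the tip (557,215) and the bar's rise (620,215). The pointer sits where it did before release, and the bystanders are in place. Handing in.

Run:
```python
from station import r
print(r.hand_in(),r.sense()['clock'])
```

```text
the job is handed in; nothing more can be done
the job is handed in; nothing more can be done
```

The canister is hanging free on the scale's hook, and I handed the job in at about 36 s of the 58 s allowed. I gripped it by the eye (34 mm opening), lifted it and threaded the eye over the hook tip. Then I lowered it in small steps at about 0.01 m/s and let go once the wrist force was close to zero.

- **Weight:** it weighed about 3.9 N held in the gripper, or about 0.39–0.40 kg. That is a sink of roughly 34 mm, well under full scale, and it agrees with contact at about z = 0.439 and balance at about 0.406.
- **Release:** just before opening, the wrist force averaged −0.03 ± 0.06 N. The last short reading, with the grip eased to 4 N, was −0.15 N vertically and −0.47 N sideways; single readings vary by about 0.5 N.
- **Last pictures:** the canister is upright with its eye centred on the saddle. The pointer stands where it did before release, the bystanders look unmoved, and the robot is clear. Two pictures half a second apart differed only slightly (2.1 grey levels on average), which I took to be camera noise.

**Not confirmed:** I could not read the arm's speed directly, so the absence of a kick rests on the slow moves, the force balance and the unchanged pointer. The side camera showed the bar about 1.5 px higher than the scene camera predicted, so I raised the canister 3 mm before threading.

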